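Set a kiln vent damper lever to its marked catch

ROBOT

A 7-joint arm with a two-finger parallel gripper is mounted at the origin on the work surface. World frame = base frame: x ahead of the robot, y to its left, z up, the work surface at z = 0. Lengths are in m, angles in rad, forces in N, time in s.
With the tool pointing down it reaches from about 0.425 to 0.875 m from the base axis. Payload 9.9 kg.
Tool frame: the origin (TCP) lies midway between the tips of the shut fingers; the grasp point (between the pads) lies 19 mm behind it; x points along the fingers, y is the direction in which the jaws open and shut, and the axes are right-handed (so a half turn about x gives the same grasp; the last joint's range is limited). The gripper opens to 85 mm and grips with 20 to 120 N. Pads are 22 mm wide; open, the fingers measure 114 mm over their backs; the gripper's body (76 mm by 85 mm) begins 54 mm behind the grasp point. The pads swing forward as they close: fully open they stand 13 mm farther back than shut.
Start: joints at [1.073, 0.576, 0.025, 1.437, -0.015, 1.129, -0.057], TCP at [0.271, -0.618, 0.231] pointing down, gripper open.
Joint ranges: [-2.76, 2.76], [-0.34, 2.15], [-1.52, 1.57], [0.19, 2.46], [-1.09, 4.23], [0.17, 1.99], [-2.82, 2.82]. Speed limits (rad/s): [2.22, 2.22, 3.01, 3.01, 3.14, 3.14, 3.14].

INTERFACE

Orientations are given as [roll, pitch, yaw] about the fixed x, y, z axes, in that order (R = Rz(yaw) Ry(pitch) Rx(roll)).
In Python, from station import readout, eyes, env gives the robot as it stands. The module is installed in compiled form; this text tells all that it offers.
- The arm moves only by the shell command python3 -m crank 'ROWS' [OPENING] [FORCE]. ROWS is JSON, a list of rows, each an object with "dp": the shift along the tool's x, y, z in mm, a list of three; "twist": the turn about the tool's x in degrees. In form: [{"dp": [x, y, z], "twist": twist}, ...]. A call has 1 to 20 rows; each row shifts and turns the pose as measured when the row begins, along the tool's axes as they then stand; what a row does not reach is not made up. A row lasts 1/12 s, in which the tool goes at most 41.7 mm and 7.16 degrees, less where a joint would pass 70% of its speed; a pose out of reach is approached as far as the arm can. A call with a gripper value outside its range is refused whole. OPENING is the opening, from 0 (shut) to 1 (fully open), set as the call begins (- or left out, the last holds). The fingers move at their own pace and stop on an object; FORCE is the grip in N (left out, the last holds). Time passes only in rows, so rows that do not move let the fingers close. It gives the time, the measured TCP pose, the force and the opening at its end, in the units of the state.
- readout.sense(): the state, without advancing time (a new reading comes with each control period).
- eyes.grab_frame(name): name is "side" or "top" or "wrist"; returns a dict with "color" (400x640x3 uint8, red, green, blue), "vertical_fov" (degrees; the focal length in pixels is half the picture's height over the tangent of half this angle, whatever the lens; pixels are square), "cx", "cy" (the principal point, pixels), "k1" (the pictures are not rectified: a ray, as slopes to the right and down, at radius r is drawn at 1 + k1 r^2 times it, then the intrinsics apply), "R" (3x3) and "t" (3): a world point X has camera coordinates R X + t; the wrist camera has in their place "hand_eye" (4x4, takes a point from camera to tool coordinates, whose origin is the TCP and whose axes are the tool frame's). Camera axes: x right, y down, z forward; pixel columns grow to the right and rows downward; lengths in m; the calibration is good to about 2 mm. A picture is of the moment at which its call begins: read the wrist's pose just before it. There is no depth.
- env.job_done(): hands the job in, once; it reports no verdict.
Trained networks look in a picture, given as the dict that the camera call returned (one of the last four; its "shot" number tells which), for a name from the list of things; names that differ only in an ending like _2 or _b are one class to them, and where a whole thing is asked for, a point or a joint stands for the part that bears it (a point fixed in the world has none). Each returns a list of dicts, best first, with "conf" (0 to 1); they miss things now and then, are a little off and sometimes report something else, mostly with a low value. They report only what shows in the picture. A call takes as long as a camera call.
- eyes.masks_of(picture, name): "pixels" (400x640 bool, what is visible of it) and "rect" ([left, top, right, bottom] as shares, 0 to 1, of the picture: columns of its width, rows of its height, round what is visible of it).
- eyes.spot_point(picture, name): "position" ([column, row] as shares, 0 to 1, of the picture: columns of its width, rows of its height: a listed point, or the origin of a listed thing).
The state is a dict: "time": time; "qpos": joint angles; "joint_vel": joint speeds; "effort": joint torques, N m; "ee_pos": TCP position; "ee_rot": TCP orientation; "contact_force": force on the tool from outside, world axes, zero at the start; "ft_torque": the same for the moment, N m; "width": finger opening in m.
Only numpy, scipy, OpenCV 4.12 (cv2) and the standard library are available. Lean on these libraries where they do the work, as an engineer would, in place of code of your own. Each camera call takes 0.05 s, during which the arm holds its last target.

TASK

Set the kiln vent's damper lever to the catch marked by the small cone (not the one marked by the flat tile): lift the wooden handle clear of its slot, swing it round, feel for the hidden catch near the cone and let the handle down until it is fully home there, then let go. Lower it under control, never letting it snap down, and leave the crucible, spatula and kiln prop where they are.

Things in the scene. Friction and masses are not known exactly. Their poses are not given: they have to be found in the camera images.
- vent: Fixed grey vent housing, 300 x 300 mm, 50 mm high; origin under its centre, front (-x) towards the robot. On its centre stands a flue pipe (52 mm diameter) with a round steel cowl of 100 mm radius, 185 to 222 mm above the table. The lever turns about the flue beneath it. The cowl overhangs the handle's foot: the gripper must come tilted, along the handle.
- lever (a joint): Angle of the lever about the flue's vertical axis (rad, 0 to 1.676), growing counter-clockwise seen from above. At 0 the lever points 2.269 rad (130 deg) counter-clockwise from the vent's +x axis. Light friction (0.15 N m), stays where left. With the handle home it is locked in the wide shut slot (below about 0.28 to 0.48) or in one of two narrow catches.
- hinge (a point): Point on the flue axis, on top of the housing, 50 mm above the table. Around it, hidden under the cover disc, lie two catches: the near one somewhere between lever angles 0.558 and 0.768, the far one 0.663 rad further on. The lever's locking pin (72 mm from the axis, rounded tip) drops into a catch when within 0.03 rad of its middle.
- lift (a joint): Height of handle and lever arm above home (m, 0 to 0.022), straight up. Spring and weight push it down with 6 to 11 N in all, more when higher. Above about 0.0125 the pin clears the ridges between the catches; let down on a ridge it stops at about 0.0125, over a slot or catch it goes down to 0 (home).
- handle_mid (a point): Grasp point on the axis of the wooden handle, a round grip 26 mm thick, 88 mm long. It leans outward from the flue, its axis 28 deg (0.489 rad) from vertical. This point is 124.1 mm from the flue axis and, when home, 139.7 mm above the table; along the handle 50 mm of grip lie below it, 38 mm above. Its x axis points outward along the lever, z up.
- handle_end (a point): Middle of the free upper end of the wooden handle, 38 mm along the handle from handle_mid; 141.9 mm from the flue axis, 173.3 mm above the table when home.
- cone_mid (a point): Centre (half-way up) of the pointed white ceramic cone, 28 mm across its foot, 30 mm high, fixed on top of the housing 127 mm from the flue axis. Its direction from the flue marks the wanted catch to within 0.105 rad either way.
- tile_mid (a point): Centre of the flat square white ceramic tile, 28 x 28 x 8 mm, fixed on top of the housing in the same way by the other catch.
- crucible: Loose white ceramic cup, 72 mm across, 75 mm high, beside the vent; leave alone. Origin under its centre.
- spatula: Loose firing spatula lying beside the vent; leave alone.
- prop: Loose terracotta kiln prop, upright cylinder 44 mm across, 90 mm high; leave alone. Origin under its centre.

How it is judged:
On the way, in this order (a step that is already met when the one before it is completed fails the run):
1. the handle is lifted clear of the shut slot (value of joint lift above 0.0125 m), for 0.05 s.
2. the handle has gone home in the catch by the cone (value of joint lift below 0.003 m and ((y of cone_mid in the frame of vent above -0.015 m and value of joint lever between 0.51 and 0.82 rad) or (y of cone_mid in the frame of vent below -0.015 m and value of joint lever between 1.17 and 1.485 rad))), for 0.2 s.
At the end, for the whole second after the job is handed in: The handle is fully home (lift under 3 mm) in the catch marked by the cone: the lever lies at 0.51 to 0.82 rad if the cone is at the near catch, at 1.17 to 1.485 rad if it is at the far one, and is at rest (all of step 2 and velocity of joint lever below 0.05 rad/s); the robot touches nothing.
It fails at once if the handle snapped down (faster than 0.45 m/s) (velocity of joint lift below -0.45 m/s).
It fails at once if the ceramic crucible was moved more than 25 mm (distance of crucible from where it was at the start of the episode above 0.025 m).
It fails at once if the firing spatula was moved more than 25 mm (distance of spatula from where it was at the start of the episode above 0.025 m).
It fails at once if the terracotta kiln prop was moved more than 25 mm (distance of prop from where it was at the start of the episode above 0.025 m).
It also fails if it takes over 42 s, if anything falls off the work surface, if the arm or the gripper's body presses on something with over 40 N, if the wrist force passes 120 N, or if a joint passes its speed limit or range.

## Working session

There is one attempt and no reset: what is moved stays moved. The work goes in short steps, Python scripts to look and compute and a shell command to move; the robot and the scene stay as the last step left them, time stands still between calls to the robot, and variables do not carry over. Pictures are saved under pics/ and viewed, and the job is handed in when it is done.

```bash
mkdir -p pics
cat > h.py <<'E'
import numpy as np, cv2
from station import readout, eyes, env
def save(p,n): cv2.imwrite('pics/'+n+'.png',cv2.cvtColor(p['color'],cv2.COLOR_RGB2BGR))
E
python3 - <<'E'
from h import *
s=readout.sense()
for k,v in s.items(): print(k,np.round(v,4))
for n in ['side','top','wrist']:
    p=eyes.grab_frame(n); save(p,n+'0'); print({k:v for k,v in p.items() if k!='color'})
    for o in ['vent','hinge','handle_mid','handle_end','cone_mid','tile_mid','crucible','spatula','prop']:
        r=eyes.spot_point(p,o); print(n,o,[(np.round(np.array(q['position'])*[640,400],1),round(q['conf'],2)) for q in r[:2]])
E
```

```text
time 0.0
qpos [ 1.0732  0.5765  0.0248  1.4379 -0.015   1.129  -0.0565]
joint_vel [ 0.0005  0.0013  0.0013 -0.0002 -0.0006  0.     -0.0009]
effort [-0.00000e+00 -7.65764e+01  2.25060e+00 -2.85960e+01  1.54000e-02
  1.32000e-02  0.00000e+00]
ee_pos [ 0.2712 -0.6176  0.2304]
ee_rot [-1.5164  1.5692  2.039 ]
contact_force [ 0.1018 -0.584   0.5943]
ft_torque [0.0071 0.0081 0.0233]
width 0.0854
{'vertical_fov': 46.042297349791134, 'cx': 320.91973357662727, 'cy': 194.22016727970902, 'k1': -0.09419030110676367, 'R': array([[ 0.94350061, -0.33129637, -0.00702287],
       [-0.19372649, -0.5342725 , -0.82281404],
       [ 0.26884318,  0.77768606, -0.56826731]]), 't': array([-0.62848409,  0.26395064,  0.83351434]), 'shot': 1}
side vent [(array([350.9, 275. ]), 0.58)]
side hinge []
side handle_mid [(array([294.1, 211.3]), 0.95)]
side handle_end [(array([281.8, 195.8]), 0.57)]
side cone_mid []
side tile_mid [(array([311.2, 293.8]), 0.6)]
side crucible [(array([291.8, 213.3]), 0.58)]
side spatula [(array([368.3, 390.9]), 0.71)]
side prop [(array([265.6, 232. ]), 0.63)]
{'vertical_fov': 49.21883564
[... 632 characters left out ...]
[458.8, 213.3]), 0.71)]
top prop [(array([273.5, 236.2]), 0.86)]
{'vertical_fov': 58.965581274672275, 'cx': 318.0911052854278, 'cy': 200.80491602597627, 'k1': -0.015660679553879273, 'hand_eye': array([[ 1.35223067e-03, -2.76527089e-01,  9.61005172e-01,
        -1.41084032e-01],
       [ 9.99999006e-01,  7.56804322e-04, -1.18933016e-03,
        -9.63419166e-05],
       [-3.98410862e-04,  9.61005825e-01,  2.76527838e-01,
        -6.99016509e-02],
       [ 0.00000000e+00,  0.00000000e+00,  0.00000000e+00,
         1.00000000e+00]]), 'shot': 3}
wrist vent []
wrist hinge []
wrist handle_mid []
wrist handle_end []
wrist cone_mid []
wrist tile_mid []
wrist crucible []
wrist spatula []
wrist prop []
```

View pics/side0.png

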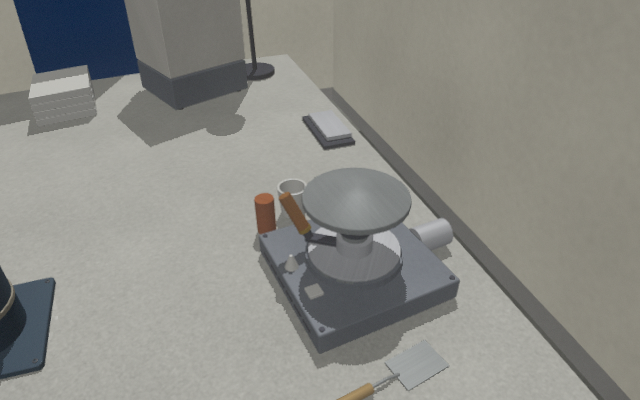

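View pics/top0.png

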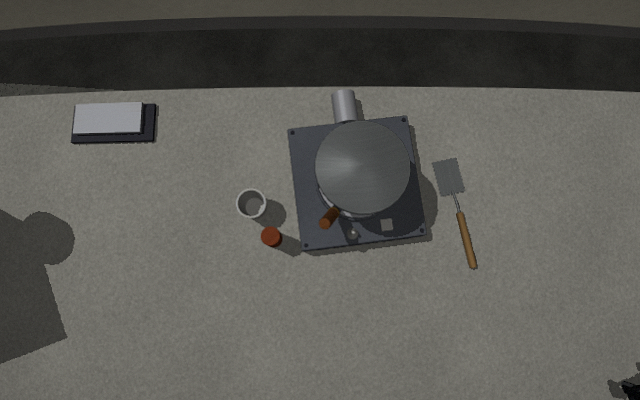

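View pics/wrist0.png

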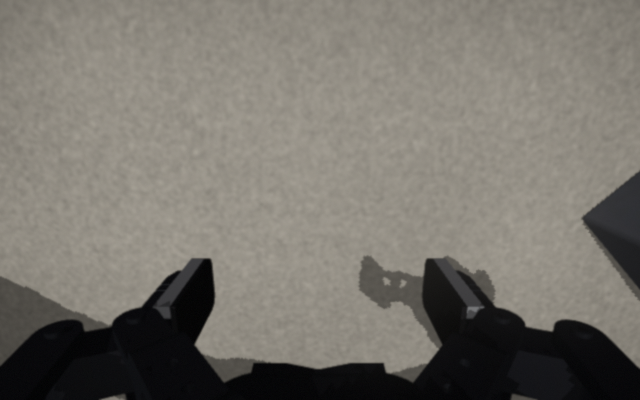

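```bash
cat >> h.py <<'E'
def K(p):
    f=200/np.tan(np.radians(p['vertical_fov'])/2); return np.array([[f,0,p['cx']],[0,f,p['cy']],[0,0,1]])
def pose(p,s=None):
    if 'R' in p: return p['R'],p['t']
    from scipy.spatial.transform import Rotation as Ro
    Rt=Ro.from_euler('xyz',s['ee_rot']).as_matrix(); H=p['hand_eye']
    Rc=Rt@H[:3,:3]; c=Rt@H[:3,3]+np.array(s['ee_pos']); return Rc.T,-Rc.T@c
def ray(p,uv,s=None):
    R,t=pose(p,s); 
    n=cv2.undistortPoints(np.array([[uv]],float),K(p),np.array([p['k1'],0,0,0.])).ravel()
    d=R.T@np.array([n[0],n[1],1]); return -R.T@t,d/np.linalg.norm(d)
def atz(p,uv,z,s=None):
    c,d=ray(p,uv,s); return c+d*(z-c[2])/d[2]
def tri(*rays):
    A=0;b=0
    for c,d in rays:
        P=np.eye(3)-np.outer(d,d);A=A+P;b=b+P@c
    X=np.linalg.solve(A,b); return X,[np.linalg.norm((np.eye(3)-np.outer(d,d))@(X-c)) for c,d in rays]
E
python3 - <<'E'
from h import *
a=eyes.grab_frame('side');b=eyes.grab_frame('top')
cv2.imwrite('pics/tz.png',cv2.resize(cv2.cvtColor(b['color'][100:270,230:480],cv2.COLOR_RGB2BGR),None,fx=3,fy=3,interpolation=2))
cv2.imwrite('pics/sz.png',cv2.resize(cv2.cvtColor(a['color'][170:350,240:470],cv2.COLOR_RGB2BGR),None,fx=3.3,fy=3.3,interpolation=2))
print(readout.sense()['time'])
E
```

```text
1.6
```

View pics/tz.png

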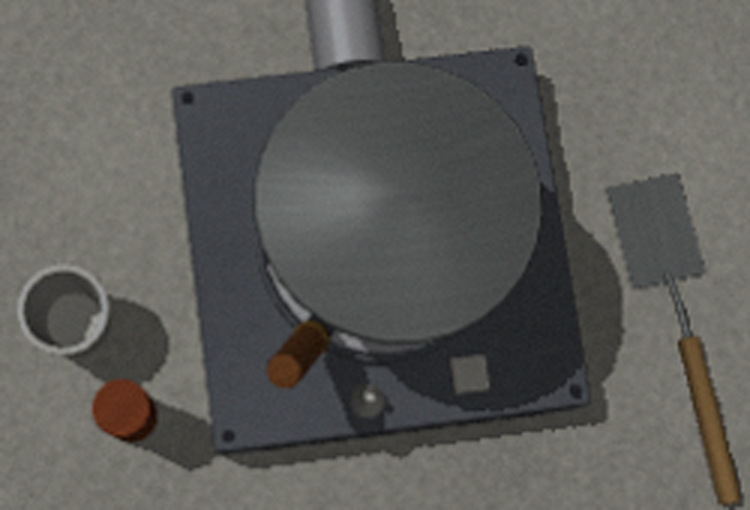

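View pics/sz.png

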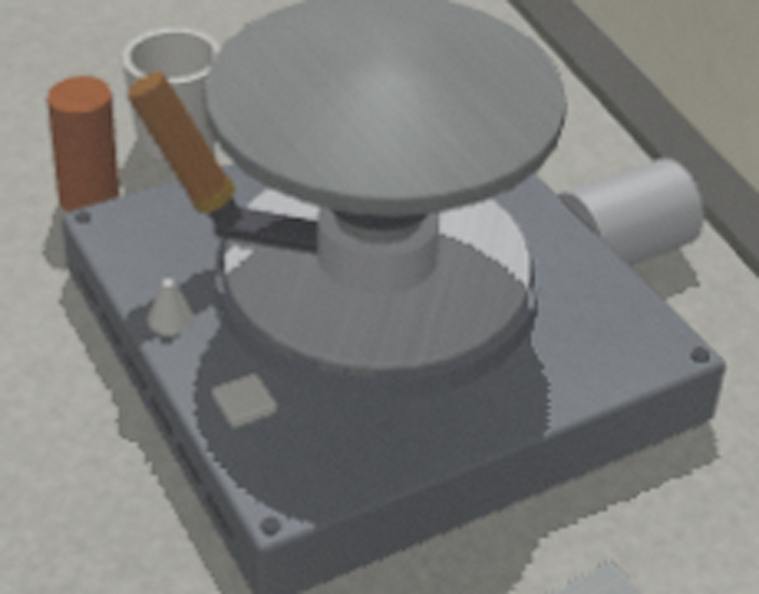

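Top zoom: cone at about (353,233) px, tile at (387,225), handle end at (325,224). The side view agrees: cone (291,262), tile (314,291). The cone is the catch next to the handle, so it is the near one.

Run:
```python
from h import *
a=eyes.grab_frame('side');b=eyes.grab_frame('top')
T=lambda u,v:(230+u/3,100+v/3)
S=lambda u,v:(240+u/3.3,170+v/3.3)
scr=np.array([atz(b,T(*q),.05) for q in [(188,98),(521,60),(575,391),(228,436)]])
print(scr.round(4)); c=scr.mean(0); print('centre',c)
scs=np.array([atz(a,S(*q),.05) for q in [(83,217),(270,526),(701,355)]]);print('side',scs.round(4),(scs[0]+scs[2])/2)
X={}
for n,t,s in [('end',(285,372),(149,83)),('foot',(318,325),(213,196)),('cone',(370,400),(169,310)),('tile',(470,374),(244,400)),('scrL',(228,436),(83,217)),('scrF',(575,391),(270,526)),('scrB',(521,60),(701,355)),('crucrim',(64,310),(172,58)),('proptop',(124,409),(80,94))]:
    x,e=tri(ray(b,T(*t)),ray(a,S(*s)));X[n]=x;print(n,x.round(4),np.round(e,4))
hm=[np.array(eyes.spot_point(p,'handle_mid')[0]['position'])*[640,400] for p in (b,a)]
print(hm,tri(ray(b,hm[0]),ray(a,hm[1])))
c=(X['scrL']+X['scrB'])/2;print('centre tri',c)
d=scr[0]-scr[3]+scr[1]-scr[2];yaw=np.arctan2(d[1],d[0]);print('yaw',yaw)
for n in ['end','foot','cone','tile']:
    v=X[n]-c;print(n,np.hypot(v[0],v[1]),'lever ang',np.mod(np.arctan2(v[1],v[0])-yaw,6.283)-2.269)
print(readout.sense()['time'])
```

```text
[[ 0.8311  0.0793  0.05  ]
 [ 0.8614 -0.1946  0.05  ]
 [ 0.5879 -0.2244  0.05  ]
 [ 0.5572  0.0497  0.05  ]]
centre [ 0.70940585 -0.07248748  0.05      ]
side [[ 0.5589  0.0498  0.05  ]
 [ 0.5894 -0.2242  0.05  ]
 [ 0.864  -0.1934  0.05  ]] [ 0.71146296 -0.07177964  0.05      ]
end [0.5955 0.0073 0.1732] [0.0018 0.0018]
foot [ 0.6312 -0.0187  0.1011] [0.0051 0.0051]
cone [ 0.5835 -0.061   0.0588] [0.0006 0.0006]
tile [ 0.603  -0.1406  0.0549] [0.0007 0.0007]
scrL [0.558  0.0496 0.0503] [0.0008 0.0008]
scrF [ 0.5886 -0.2244  0.0503] [0.0007 0.0007]
scrB [ 0.8619 -0.1946  0.0515] [0.001 0.001]
crucrim [0.6556 0.1749 0.0717] [0.0008 0.0008]
proptop [0.5775 0.1264 0.0911] [0.0013 0.0013]
[array([328.384, 220.2  ]), array([295.424, 212.68 ])] (array([ 0.60975858, -0.00152986,  0.13342903]), [np.float64(0.0037945869424468206), np.float64(0.003794586942446736)])
centre tri [ 0.70995637 -0.07252714  0.0508701 ]
yaw 0.10823527396844537
end 0.13958572294689686 lever ang 0.15523266036599503
foot 0.09539457595178068 lever ang 0.16478570361889888
cone 0.1269826965664822 lever ang 0.6736745889679696
tile 0.12678821371617444 lever ang 1.3306043304046002
1.8
```

```bash
cat >> h.py <<'E'
from scipy.spatial.transform import Rotation as Ro
C=np.array([0.7100,-0.0725]); YAW=0.108
def plan(r,lev,z):
    s=readout.sense(); R=Ro.from_euler('xyz',s['ee_rot']).as_matrix()
    th=YAW+2.269+lev; u=np.array([np.cos(th),np.sin(th)])
    tgt=np.array([*(C+r*u),z]); p=np.array(s['ee_pos'])
    # wanted z axis inward
    zi=-np.array([*u,0]); tw=np.degrees(np.arctan2(-(R[:,1]@zi),R[:,2]@zi))
    v=p[:2]-C; print('t',round(s['time'],2),'p',p.round(4),'r',np.hypot(*v).round(4),'lev',round(np.mod(np.arctan2(v[1],v[0]),6.2832)-YAW-2.269,4),'F',np.round(s['contact_force'],1),'w',round(s['width'],4),'q',np.round(s['qpos'],2))
    print('axes x',R[:,0].round(3),'z',R[:,2].round(3)); print('dp tool mm',(R.T@(tgt-p)*1e3).round(1),'twist',tw.round(1),'dworld',((tgt-p)*1e3).round(1))
E
python3 -c "
from h import *
plan(.133,.155,.3)"
```

```text
t 1.8 p [ 0.2714 -0.618   0.2313] r 0.7 lev 1.6582 F [0.6 0.  1.2] w 0.0859 q [ 1.07  0.58  0.02  1.44 -0.02  1.13 -0.06]
axes x [-0.  0. -1.] z [-0.916 -0.402 -0.   ]
dp tool mm [ -68.7 -436.7 -551.7] twist -121.4 dworld [329.5 621.7  68.7]
```

```bash
python3 -m crank '[{"dp":[-34,0,0],"twist":0},{"dp":[-34,0,0],"twist":0},{"dp":[0,-24.3,-30.6],"twist":0},{"dp":[0,-24.3,-30.6],"twist":0},{"dp":[0,-24.3,-30.6],"twist":0},{"dp":[0,-24.3,-30.6],"twist":0},{"dp":[0,-24.3,-30.6],"twist":0},{"dp":[0,-24.3,-30.6],"twist":0},{"dp":[0,-24.3,-30.6],"twist":0},{"dp":[0,-24.3,-30.6],"twist":0},{"dp":[0,-24.3,-30.6],"twist":0},{"dp":[0,-24.3,-30.6],"twist":0},{"dp":[0,-24.3,-30.6],"twist":0},{"dp":[0,-24.3,-30.6],"twist":0},{"dp":[0,-24.3,-30.6],"twist":0},{"dp":[0,-24.3,-30.6],"twist":0},{"dp":[0,-24.3,-30.6],"twist":0},{"dp":[0,-24.3,-30.6],"twist":0}]' 1
python3 -c "
from h import *
plan(.133,.155,.3)"
```

```text
time: 3.3
ee_pos: [0.5724, -0.0523, 0.302]
ee_rot: [1.615, 1.562, -1.132]
contact_force: [0.7, -0.9, -0.6]
width: 0.0855
t 3.3 p [ 0.5724 -0.0523  0.302 ] r 0.1391 lev 0.6189 F [ 0.7 -0.9 -0.6] w 0.0855 q [ 0.11  0.37 -0.15  1.6   0.07  1.18 -1.23]
axes x [ 0.004 -0.008 -1.   ] z [-0.923 -0.385 -0.   ]
dp tool mm [  1.7 -40.7 -47.9] twist -122.5 dworld [28.6 55.9 -2. ]
```

```bash
python3 -m crank '[{"dp":[0,-24,-29],"twist":0},{"dp":[0,-17,-19],"twist":0},{"dp":[0,0,0],"twist":-7.1},{"dp":[0,0,0],"twist":-7.1},{"dp":[0,0,0],"twist":-7.1},{"dp":[0,0,0],"twist":-7.1},{"dp":[0,0,0],"twist":-7.1},{"dp":[0,0,0],"twist":-7.1},{"dp":[0,0,0],"twist":-7.1},{"dp":[0,0,0],"twist":-7.1},{"dp":[0,0,0],"twist":-7.1},{"dp":[0,0,0],"twist":-7.1},{"dp":[0,0,0],"twist":-7.1},{"dp":[0,0,0],"twist":-7.1},{"dp":[0,0,0],"twist":-7.1},{"dp":[0,0,0],"twist":-7.1},{"dp":[0,0,0],"twist":-7.1},{"dp":[0,0,0],"twist":-7.1},{"dp":[0,0,0],"twist":-7}]'
python3 - <<'E'
from h import *
plan(.133,.155,.25)
s=readout.sense(); p=eyes.grab_frame('wrist');save(p,'w1')
for o in ['handle_mid','handle_end','cone_mid','tile_mid']:
    for q in eyes.spot_point(p,o)[:1]:
        uv=np.array(q['position'])*[640,400]; z={'handle_mid':.1397,'handle_end':.1733,'cone_mid':.065,'tile_mid':.054}[o]
        print(o,uv.round(1),q['conf'],atz(p,uv,z,s).round(4))
E
```

```text
time: 4.88
ee_pos: [0.6052, 0.0224, 0.3018]
ee_rot: [0.236, 1.563, -0.38]
contact_force: [-0.5, -0.5, -0.1]
width: 0.0854
t 4.88 p [0.6052 0.0224 0.3018] r 0.1413 lev 0.0287 F [-0.5 -0.5 -0.1] w 0.0854 q [ 0.31  0.47 -0.68  1.51  0.31  1.26  0.55]
axes x [ 0.007 -0.003 -1.   ] z [ 0.816 -0.578  0.007]
dp tool mm [ 51.9 -17.8   6.9] twist -0.4 dworld [ -4.3 -18.7 -51.8]
handle_end [294. 191.] 0.73 [0.5942 0.0073 0.1733]
cone_mid [246.9 188.7] 0.79 [ 0.5811 -0.056   0.065 ]
tile_mid [203.2 237.7] 0.6 [ 0.599 -0.139  0.054]
```

View pics/w1.png

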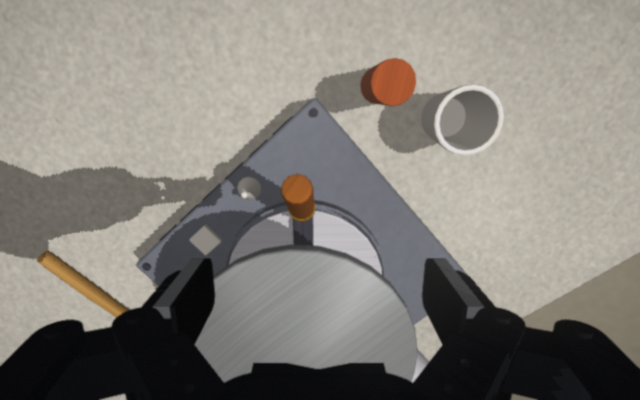

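```bash
python3 -m crank '[{"dp":[10,-18,8],"twist":0},{"dp":[30,0,0],"twist":0},{"dp":[30,0,0],"twist":0},{"dp":[25,0,0],"twist":0},{"dp":[0,0,0],"twist":0}]'
python3 - <<'E'
from h import *
plan(.133,.157,.142)
E
```

```text
time: 5.55
ee_pos: [0.6035, 0.0029, 0.2064]
ee_rot: [0.418, 1.557, -0.225]
contact_force: [-1.3, 0.1, -0.7]
width: 0.0855
t 5.55 p [0.6035 0.0029 0.2064] r 0.1305 lev 0.1488 F [-1.3  0.1 -0.7] w 0.0855 q [ 0.32  0.54 -0.64  1.67  0.37  1.04  0.49]
axes x [ 0.014 -0.003 -1.   ] z [ 0.8   -0.6    0.013]
dp tool mm [64.3 -1.5 -3.3] twist -2.1 dworld [ -2.7   0.6 -64.4]
```

```bash
python3 -m crank '[{"dp":[22,-1,-3],"twist":0},{"dp":[22,-1,-1],"twist":-2},{"dp":[19,0,0],"twist":0},{"dp":[0,0,0],"twist":0}]'
python3 - <<'E'
from h import *
plan(.133,.157,.142)
p=eyes.grab_frame('wrist');save(p,'w2');p=eyes.grab_frame('side');save(p,'s2')
E
```

```text
time: 5.88
ee_pos: [0.6018, 0.004, 0.1453]
ee_rot: [0.39, 1.553, -0.227]
contact_force: [-0.4, 0.1, 0.5]
width: 0.0855
t 5.88 p [0.6018 0.004  0.1453] r 0.1325 lev 0.1492 F [-0.4  0.1  0.5] w 0.0855 q [ 0.3   0.6  -0.61  1.75  0.43  0.91  0.46]
axes x [ 0.017 -0.004 -1.   ] z [ 0.815 -0.579  0.016]
dp tool mm [ 3.3 -1.1 -0.6] twist -0.5 dworld [-1.  -0.6 -3.3]
```

View pics/w2.png

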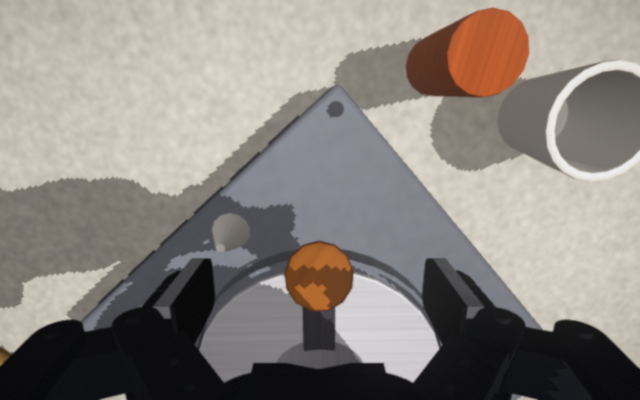

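View pics/s2.png

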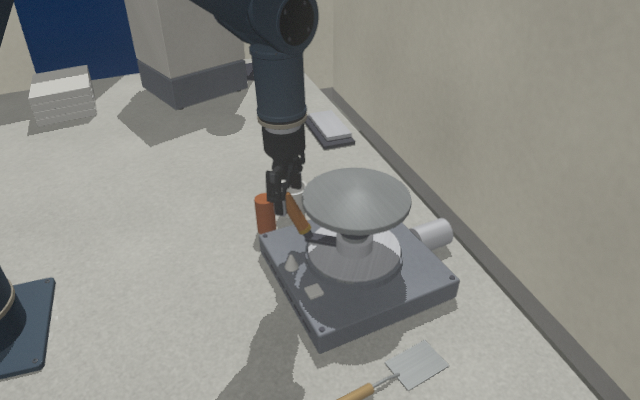

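The handle's end sits midway between the fingers (column 319, with fingers at about 213 and 425), and the gripper is clear of the cowl. I'll close now.

```bash
python3 -m crank '[{"dp":[3,0,0],"twist":0},{"dp":[0,0,0],"twist":0},{"dp":[0,0,0],"twist":0},{"dp":[0,0,0],"twist":0},{"dp":[0,0,0],"twist":0},{"dp":[0,0,0],"twist":0},{"dp":[0,0,0],"twist":0},{"dp":[0,0,0],"twist":0}]' 0 60
python3 - <<'E'
from h import *
plan(.133,.157,.142)
E
```

```text
time: 6.65
ee_pos: [0.6068, 0.005, 0.1527]
ee_rot: [0.487, 1.54, -0.133]
contact_force: [-0.1, 0.7, -0.6]
width: 0.0239
t 6.65 p [0.6068 0.005  0.1527] r 0.1291 lev 0.1205 F [-0.1  0.7 -0.6] w 0.0239 q [ 0.3   0.59 -0.62  1.74  0.43  0.92  0.46]
axes x [ 0.03  -0.004 -1.   ] z [ 0.813 -0.581  0.027]
dp tool mm [10.5 -4.9 -4.2] twist -0.7 dworld [ -6.   -1.6 -10.7]
```

Run:
```python
from h import *
p=eyes.grab_frame('wrist');save(p,'w3');p=eyes.grab_frame('side')
cv2.imwrite('pics/s3.png',cv2.resize(cv2.cvtColor(p['color'][130:310,220:420],cv2.COLOR_RGB2BGR),None,fx=3.3,fy=3.3,interpolation=2))
plan(.133,.157,.142)
```

```text
t 6.75 p [0.6068 0.005  0.1526] r 0.1291 lev 0.1204 F [-1.1  0.1 -0. ] w 0.0236 q [ 0.3   0.59 -0.62  1.74  0.43  0.92  0.46]
axes x [ 0.03  -0.004 -1.   ] z [ 0.813 -0.581  0.027]
dp tool mm [10.4 -4.9 -4.2] twist -0.7 dworld [ -6.   -1.6 -10.6]
```

View pics/w3.png

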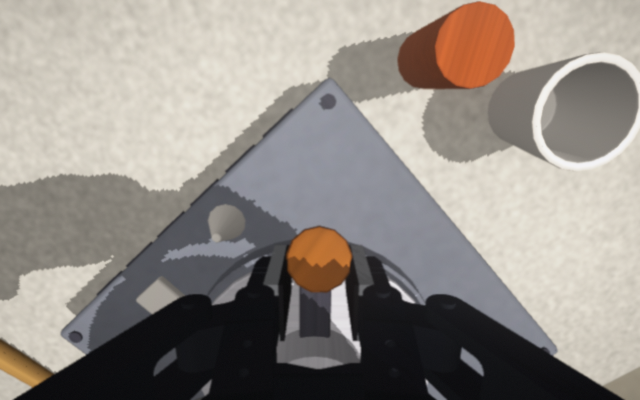

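View pics/s3.png

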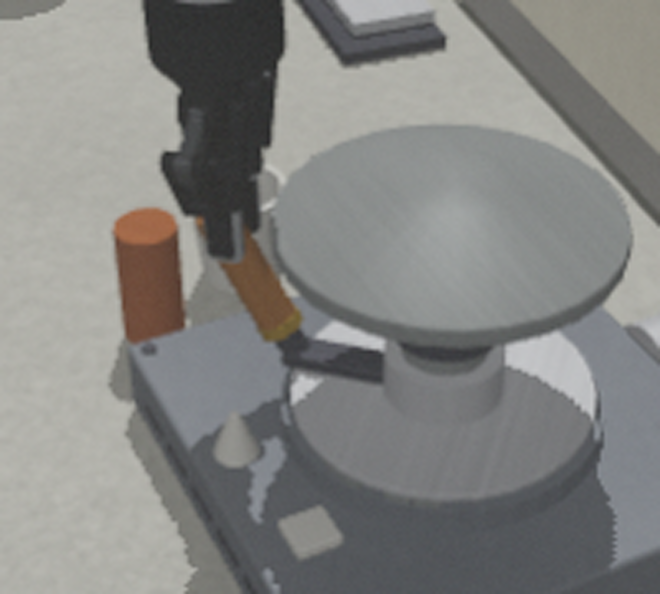

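```bash
python3 -m crank '[{"dp":[0,0,0],"twist":0},{"dp":[0,0,0],"twist":0},{"dp":[0,0,0],"twist":0},{"dp":[6,0,-4],"twist":0},{"dp":[6,0,0],"twist":0},{"dp":[0,0,0],"twist":0}]' 0.55 60
python3 - <<'E'
from h import *
plan(.133,.157,.142)
s=readout.sense(); p=eyes.grab_frame('wrist');save(p,'w4')
m=eyes.masks_of(p,'handle_mid')
for q in m[:1]: print(q['conf'],np.array(q['rect'])*[640,400,640,400])
E
```

```text
time: 7.25
ee_pos: [0.6041, 0.0078, 0.1394]
ee_rot: [0.511, 1.539, -0.109]
contact_force: [-0.6, 0.0, -0.9]
width: 0.047
t 7.25 p [0.6041 0.0078 0.1394] r 0.1329 lev 0.1162 F [-0.6  0.  -0.9] w 0.047 q [ 0.29  0.6  -0.61  1.76  0.45  0.88  0.44]
axes x [ 0.031 -0.003 -1.   ] z [ 0.813 -0.581  0.027]
dp tool mm [-2.7 -5.4 -0.1] twist -0.7 dworld [-3.3 -4.3  2.6]
0.93 [188.096 250.    389.824 393.4  ]
```

View pics/w4.png

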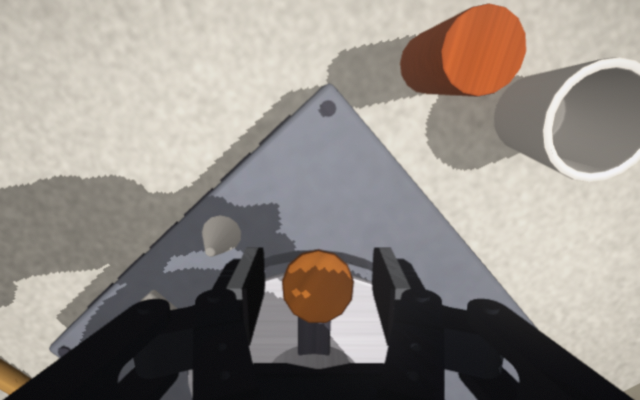

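```bash
python3 -m crank '[{"dp":[0,0,0],"twist":0},{"dp":[0,0,0],"twist":0},{"dp":[0,0,0],"twist":0}]' 0 60; python3 -m crank '[{"dp":[0,0,0],"twist":0},{"dp":[0,0,0],"twist":0}]'
```

```text
time: 7.6
ee_pos: [0.604, 0.0077, 0.1402]
ee_rot: [0.497, 1.54, -0.123]
contact_force: [-1.9, 0.5, 1.6]
width: 0.025
time: 7.77
ee_pos: [0.604, 0.0075, 0.1405]
ee_rot: [0.492, 1.54, -0.128]
contact_force: [-0.0, 0.4, 0.2]
width: 0.0248
```

```bash
python3 -m crank '[{"dp":[-4,0,0],"twist":0},{"dp":[-4,0,0],"twist":0},{"dp":[-4,0,0],"twist":0},{"dp":[-4,0,0],"twist":0},{"dp":[-2,0,0],"twist":0}]'
python3 - <<'E'
from h import *
plan(.133,.3,.158)
p=eyes.grab_frame('wrist');save(p,'w5');p=eyes.grab_frame('side')
cv2.imwrite('pics/s5.png',cv2.resize(cv2.cvtColor(p['color'][130:310,220:420],cv2.COLOR_RGB2BGR),None,fx=3.3,fy=3.3,interpolation=2))
E
```

```text
time: 8.18
ee_pos: [0.6039, 0.0063, 0.1574]
ee_rot: [0.493, 1.541, -0.128]
contact_force: [5.3, -1.1, -9.5]
width: 0.0244
t 8.18 p [0.6039 0.0063 0.1574] r 0.1321 lev 0.126 F [ 5.3 -1.1 -9.5] w 0.0244 q [ 0.3   0.58 -0.62  1.74  0.43  0.92  0.46]
axes x [ 0.03  -0.004 -1.   ] z [ 0.813 -0.582  0.026]
dp tool mm [ -0.9 -23.    0.8] twist -9.0 dworld [-12.8 -19.2   0.6]
```

View pics/s5.png

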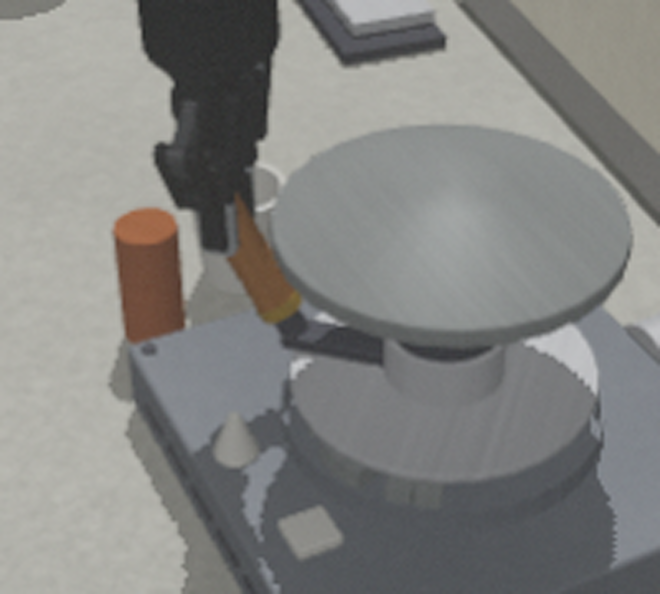

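View pics/w5.png

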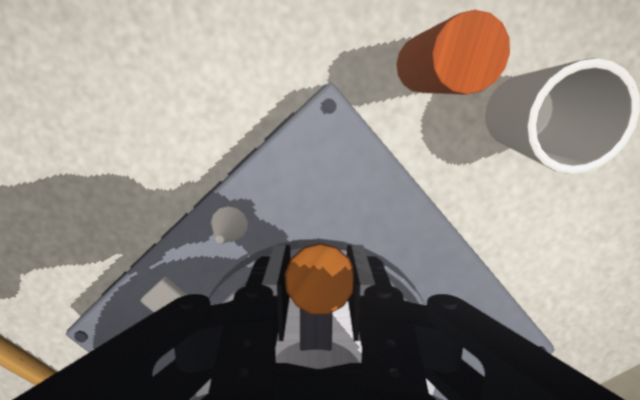

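```bash
python3 -m crank '[{"dp":[-0.5,-8,0.2],"twist":-3.5},{"dp":[-0.5,-8,0.2],"twist":-3.5},{"dp":[-0.5,-8,0.2],"twist":-3.5}]'
python3 - <<'E'
from h import *
plan(.132,.55,.158)
E
```

```text
time: 8.53
ee_pos: [0.5915, -0.0144, 0.158]
ee_rot: [0.278, 1.541, -0.155]
contact_force: [5.5, -2.0, -10.0]
width: 0.0247
t 8.53 p [ 0.5915 -0.0144  0.158 ] r 0.132 lev 0.3085 F [  5.5  -2.  -10. ] w 0.0247 q [ 0.37  0.58 -0.67  1.77  0.46  0.92  0.64]
axes x [ 0.029 -0.005 -1.   ] z [ 0.907 -0.419  0.029]
dp tool mm [ -0.1 -31.6   3.1] twist -12.5 dworld [-10.4 -30.   -0. ]
```

Working well. I'll continue to about 0.54 and keep the height.

```bash
python3 -m crank '[{"dp":[-0.5,-8,0.3],"twist":-3.3},{"dp":[-0.5,-8,0.3],"twist":-3.3},{"dp":[-0.5,-8,0.3],"twist":-3.3},{"dp":[-0.5,-6,0.3],"twist":-2}]'
python3 - <<'E'
from h import *
plan(.132,.57,.155)
p=eyes.grab_frame('wrist');save(p,'w6');p=eyes.grab_frame('side')
cv2.imwrite('pics/s6.png',cv2.resize(cv2.cvtColor(p['color'][130:310,220:420],cv2.COLOR_RGB2BGR),None,fx=3.3,fy=3.3,interpolation=2))
E
```

```text
time: 8.87
ee_pos: [0.5817, -0.0438, 0.1592]
ee_rot: [0.091, 1.541, -0.122]
contact_force: [5.6, -0.7, -10.6]
width: 0.024
t 8.87 p [ 0.5817 -0.0438  0.1592] r 0.1315 lev 0.5448 F [  5.6  -0.7 -10.6] w 0.024 q [ 0.47  0.58 -0.74  1.79  0.49  0.93  0.88]
axes x [ 0.029 -0.004 -1.   ] z [ 0.977 -0.211  0.029]
dp tool mm [ 4.2 -3.3 -0.6] twist -1.0 dworld [-1.2 -3.2 -4.2]
```

View pics/s6.png

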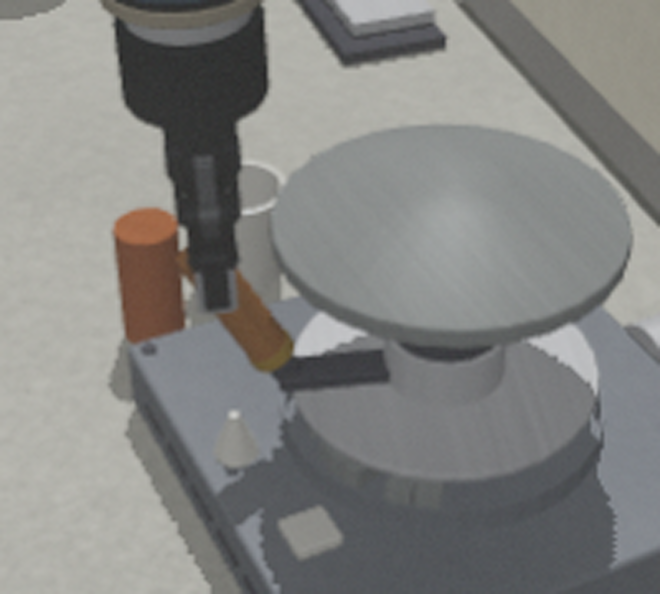

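View pics/w6.png

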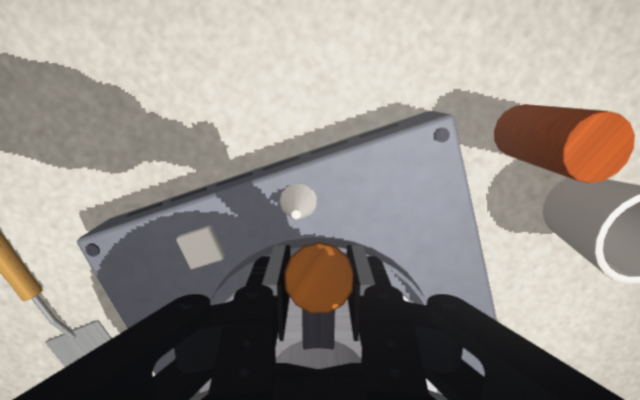

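```bash
python3 -m crank '[{"dp":[2,-1,0],"twist":-0.5},{"dp":[2,0,0],"twist":0},{"dp":[2,0,0],"twist":0}]'
python3 -m crank '[{"dp":[2,0,0],"twist":0},{"dp":[0.5,0,0],"twist":0}]'
python3 - <<'E'
from h import *
plan(.132,.57,.155)
E
```

```text
time: 9.22
ee_pos: [0.5813, -0.0443, 0.1537]
ee_rot: [0.081, 1.542, -0.128]
contact_force: [-7.1, -1.0, 22.1]
width: 0.0245
time: 9.38
ee_pos: [0.5815, -0.0438, 0.1539]
ee_rot: [-0.003, 1.539, -0.214]
contact_force: [0.8, -2.5, -2.0]
width: 0.0245
t 9.38 p [ 0.5815 -0.0438  0.1539] r 0.1317 lev 0.545 F [ 0.8 -2.5 -2. ] w 0.0245 q [ 0.46  0.58 -0.74  1.8   0.5   0.92  0.87]
axes x [ 0.031 -0.007 -1.   ] z [ 0.977 -0.209  0.031]
dp tool mm [-1.1 -3.3 -0.3] twist -0.9 dworld [-1.  -3.2  1.1]
```

```bash
for i in 1; do python3 -m crank '[{"dp":[0.7,-2.2,0],"twist":-0.9},{"dp":[0.7,-2.2,0],"twist":-0.9},{"dp":[0.7,-2.2,0],"twist":-0.9}]'; done
python3 - <<'E'
from h import *
plan(.132,.6,.155)
E
```

```text
time: 9.63
ee_pos: [0.5805, -0.0483, 0.1539]
ee_rot: [-0.026, 1.538, -0.188]
contact_force: [-3.5, -0.5, 6.7]
width: 0.0249
t 9.63 p [ 0.5805 -0.0483  0.1539] r 0.1317 lev 0.5798 F [-3.5 -0.5  6.7] w 0.0249 q [ 0.48  0.59 -0.75  1.8   0.51  0.92  0.92]
axes x [ 0.033 -0.006 -0.999] z [ 0.986 -0.161  0.033]
dp tool mm [-1.2 -2.7 -0.3] twist 0.2 dworld [-0.7 -2.6  1.1]
```

```bash
python3 -m crank '[{"dp":[0.7,-2.2,0],"twist":-0.7},{"dp":[0.7,-2.2,0],"twist":-0.7},{"dp":[0.7,-2.2,0],"twist":-0.7}]'
python3 - <<'E'
from h import *
plan(.132,.64,.155)
E
```

```text
time: 9.88
ee_pos: [0.5796, -0.0533, 0.1536]
ee_rot: [0.007, 1.537, -0.115]
contact_force: [-3.9, 1.1, 8.6]
width: 0.0246
t 9.88 p [ 0.5796 -0.0533  0.1536] r 0.1318 lev 0.6185 F [-3.9  1.1  8.6] w 0.0246 q [ 0.5   0.59 -0.76  1.8   0.52  0.92  0.96]
axes x [ 0.034 -0.004 -0.999] z [ 0.992 -0.122  0.034]
dp tool mm [-1.5 -2.8 -0.2] twist 0.2 dworld [-0.6 -2.8  1.4]
```

```bash
python3 -m crank '[{"dp":[0.7,-2.2,0],"twist":-0.7},{"dp":[0.7,-2.2,0],"twist":-0.7}]'
python3 - <<'E'
from h import *
plan(.132,.66,.155)
E
```

```text
time: 10.05
ee_pos: [0.5793, -0.058, 0.1527]
ee_rot: [-0.014, 1.536, -0.11]
contact_force: [-1.9, -3.0, 6.2]
width: 0.0245
t 10.05 p [ 0.5793 -0.058   0.1527] r 0.1315 lev 0.6545 F [-1.9 -3.   6.2] w 0.0245 q [ 0.51  0.59 -0.77  1.81  0.52  0.92  0.99]
axes x [ 0.035 -0.004 -0.999] z [ 0.995 -0.096  0.035]
dp tool mm [-2.3 -0.7 -0.4] twist 0.5 dworld [-0.6 -0.7  2.3]
```

```bash
python3 -m crank '[{"dp":[1,-1,0],"twist":-0.3},{"dp":[1,-0.5,0],"twist":-0.2}]'
python3 - <<'E'
from h import *
plan(.132,.67,.155)
E
```

```text
time: 10.22
ee_pos: [0.5788, -0.061, 0.1513]
ee_rot: [-0.082, 1.536, -0.166]
contact_force: [-1.7, -1.2, 6.2]
width: 0.0249
t 10.22 p [ 0.5788 -0.061   0.1513] r 0.1317 lev 0.677 F [-1.7 -1.2  6.2] w 0.0249 q [ 0.51  0.59 -0.77  1.81  0.53  0.92  1.  ]
axes x [ 0.034 -0.006 -0.999] z [ 0.996 -0.084  0.035]
dp tool mm [-3.7  0.9 -0.1] twist 0.6 dworld [-0.2  0.9  3.7]
```

```bash
python3 -m crank '[{"dp":[1.5,-0.5,0],"twist":0},{"dp":[1.5,-0.5,0],"twist":0},{"dp":[1.5,0,0],"twist":0}]'
python3 - <<'E'
from h import *
plan(.132,.67,.155)
E
```

```text
time: 10.47
ee_pos: [0.5788, -0.0633, 0.1462]
ee_rot: [-0.144, 1.536, -0.223]
contact_force: [0.8, -1.6, -0.0]
width: 0.0245
t 10.47 p [ 0.5788 -0.0633  0.1462] r 0.1315 lev 0.6948 F [ 0.8 -1.6 -0. ] w 0.0245 q [ 0.51  0.6  -0.76  1.81  0.54  0.91  1.  ]
axes x [ 0.034 -0.008 -0.999] z [ 0.996 -0.079  0.035]
dp tool mm [-8.9  3.2 -0.2] twist 0.9 dworld [-0.2  3.3  8.8]
```

Going down at lever ≈0.695. I'll keep lowering gently.

```bash
python3 -m crank '[{"dp":[1.5,0,0],"twist":0},{"dp":[1.5,0,0],"twist":0},{"dp":[1.5,0,0],"twist":0},{"dp":[1,0,0],"twist":0}]'
python3 - <<'E'
from h import *
plan(.132,.67,.155)
p=eyes.grab_frame('wrist');save(p,'w7');p=eyes.grab_frame('side')
cv2.imwrite('pics/s7.png',cv2.resize(cv2.cvtColor(p['color'][130:310,220:420],cv2.COLOR_RGB2BGR),None,fx=3.3,fy=3.3,interpolation=2))
E
```

```text
time: 10.8
ee_pos: [0.5781, -0.0638, 0.1402]
ee_rot: [-0.22, 1.537, -0.295]
contact_force: [-5.2, -2.3, 12.3]
width: 0.0245
t 10.8 p [ 0.5781 -0.0638  0.1402] r 0.1322 lev 0.6986 F [-5.2 -2.3 12.3] w 0.0245 q [ 0.51  0.61 -0.76  1.82  0.54  0.9   0.99]
axes x [ 0.033 -0.01  -0.999] z [ 0.997 -0.075  0.033]
dp tool mm [-14.8   3.7   0.7] twist 1.1 dworld [ 0.5  3.7 14.8]
```

View pics/s7.png

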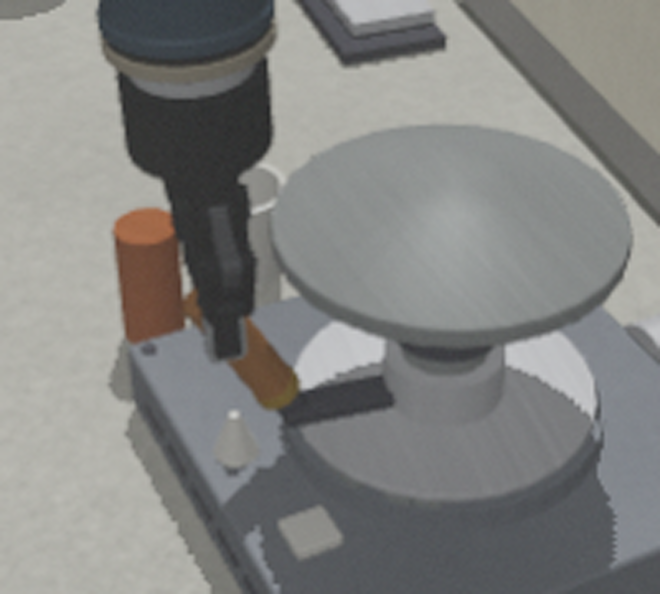

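The cover disc is back at its home level (lower edge at row ≈497 in the zoom, against 475 when lifted). The TCP is at the home height of 0.140 with a push-back force, so the handle has bottomed. I'll relax, open and retreat straight up.

```bash
python3 -m crank '[{"dp":[0,0,0],"twist":0},{"dp":[0,0,0],"twist":0},{"dp":[0,0,0],"twist":0},{"dp":[0,0,0],"twist":0},{"dp":[0,0,0],"twist":0}]' 0.7
python3 - <<'E'
from h import *
plan(.132,.7,.26)
p=eyes.grab_frame('wrist');save(p,'w8')
E
```

```text
time: 11.32
ee_pos: [0.5786, -0.0622, 0.1401]
ee_rot: [-0.127, 1.536, -0.204]
contact_force: [-0.1, -0.3, -0.7]
width: 0.0594
t 11.32 p [ 0.5786 -0.0622  0.1401] r 0.1318 lev 0.6864 F [-0.1 -0.3 -0.7] w 0.0594 q [ 0.51  0.61 -0.76  1.82  0.54  0.9   0.99]
axes x [ 0.034 -0.007 -0.999] z [ 0.996 -0.077  0.034]
dp tool mm [-119.8   -2.3    3.9] twist -0.7 dworld [ -0.3  -1.8 119.9]
```

View pics/w8.png

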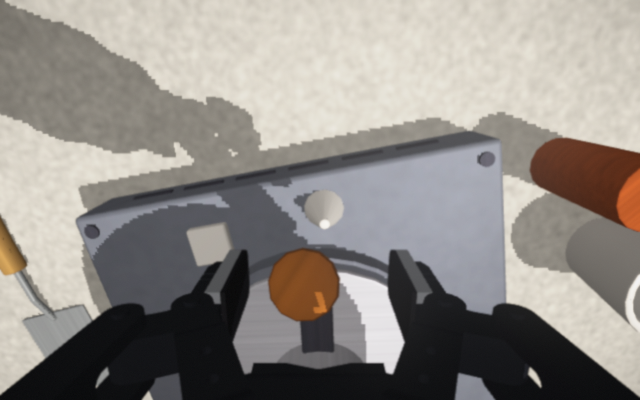

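```bash
python3 -m crank '[{"dp":[-20,0,0],"twist":0},{"dp":[-35,0,0],"twist":0},{"dp":[-35,0,0],"twist":0},{"dp":[-35,0,0],"twist":0},{"dp":[-35,0,0],"twist":0},{"dp":[0,0,-35],"twist":0},{"dp":[0,0,-35],"twist":0},{"dp":[0,0,-35],"twist":0},{"dp":[0,0,0],"twist":0},{"dp":[0,0,0],"twist":0}]'
python3 - <<'E'
from h import *
plan(.132,.7,.26)
a=eyes.grab_frame('side');b=eyes.grab_frame('top');save(b,'t9')
cv2.imwrite('pics/s9.png',cv2.resize(cv2.cvtColor(a['color'][170:350,240:470],cv2.COLOR_RGB2BGR),None,fx=3.3,fy=3.3,interpolation=2))
cv2.imwrite('pics/t9z.png',cv2.resize(cv2.cvtColor(b['color'][100:270,230:480],cv2.COLOR_RGB2BGR),None,fx=3,fy=3,interpolation=2))
h=[eyes.spot_point(p,'handle_end') for p in (a,b)]
h=[np.array(q[0]['position'])*[640,400] if q else None for q in h];print(h)
for n,z in (('crucible',0),('prop',0)):
    print(n,[[atz(p,np.array(q['position'])*[640,400],z).round(3) for q in eyes.spot_point(p,n)[:1]] for p in (a,b)])
if h[0] is not None:
    X=atz(a,h[0],.1733);v=X[:2]-C;print('side z=.1733',X,np.hypot(*v),np.mod(np.arctan2(v[1],v[0]),6.2832)-YAW-2.269)
if h[0] is not None and h[1] is not None:
    X,e=tri(ray(a,h[0]),ray(b,h[1]));v=X[:2]-C;print(X,e,np.hypot(*v),np.mod(np.arctan2(v[1],v[0]),6.2832)-YAW-2.269)
E
```

```text
time: 12.2
ee_pos: [0.4657, -0.0504, 0.3034]
ee_rot: [-0.023, 1.537, -0.101]
contact_force: [-0.5, -0.2, 0.6]
width: 0.0598
t 12.2 p [ 0.4657 -0.0504  0.3034] r 0.2453 lev 0.6745 F [-0.5 -0.2  0.6] w 0.0598 q [ 0.73  0.27 -0.92  1.85  0.25  1.11  1.21]
axes x [ 0.034 -0.003 -0.999] z [ 0.996 -0.077  0.034]
dp tool mm [ 47.2  -4.8 111.7] twist -0.7 dworld [112.6 -13.6 -43.4]
[array([281.792, 220.68 ]), array([361.728, 235.68 ])]
crucible [[array([0.658, 0.178, 0.   ])], [array([0.653, 0.176, 0.   ])]]
prop [[array([0.568, 0.127, 0.   ])], [array([0.583, 0.135, 0.   ])]]
side z=.1733 [ 0.56998577 -0.06755036  0.1733    ] 0.1401016853140868 0.7292564035515618
[ 0.56906361 -0.06789548  0.17359764] [np.float64(0.0008262739934383778), np.float64(0.000826273993438337)] 0.14101158828953603 0.7319333751333872
```

View pics/s9.png

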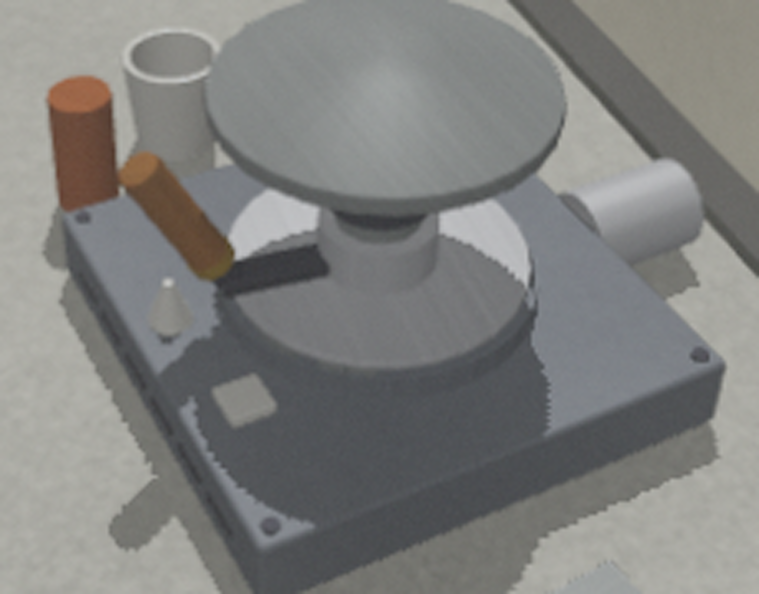

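View pics/t9z.png

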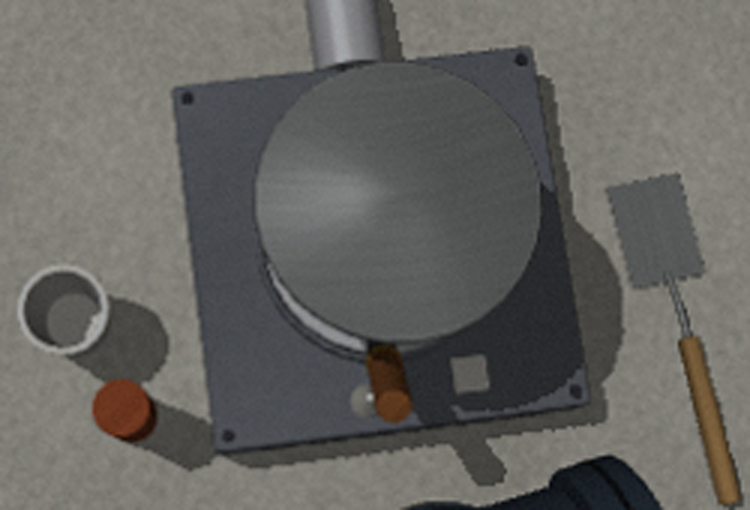

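```bash
python3 -c "
from station import env
print(env.job_done())"
```

```text
the job is handed in; nothing more can be done
None
```

The damper lever is home in the near catch, the one marked by the cone. I handed the job in at about 12.5 s of the 42 s allowed.

**What I did:** I gripped the handle, lifted it about 17 mm and swung it to about 0.55 rad, where it rested on the ridge. I then felt along the ridge under light downward pressure until the pin dropped. After lowering it in small steps to the bottom, I opened the gripper and backed away.

**Last checks:**
- **Handle height:** measured from two views, the handle's end is at 173.6 mm, against 173.3 mm when home.
- **Lever angle:** about 0.73 rad, inside the 0.51 to 0.82 window. The gripper's own position had suggested about 0.69, because the handle sat off-centre in the jaws.
- **Contact:** the force on the tool was near zero after backing away.
- **Crucible, spatula and prop:** they look unmoved in the pictures.

**What did not go to plan:**
- **First grip:** the tool crept about 10 mm up and inward as the fingers closed, so I opened and gripped again lower. This nudged the lever slightly within the shut slot.
- **Tool angle:** the moves only allow turning about the tool's own axis, so I gripped the upper handle from straight above instead of tilted along it. It stayed clear of the cowl.

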